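# Re-zero the click-stop height stage and bring the sample up five clicks

### The job

The covered sample dish must sit at the same height as the rest of the series: turn the black knob of the height stage anticlockwise (seen from above) until the platform is fully down and the knob comes up against its bottom stop, then turn it clockwise exactly five clicks and let go, leaving it resting in its click. Do not touch the sample dish, and leave the amber bottle, the spare dish and the tweezers round the stage where they are.

Things in the scene. Friction and masses are not known exactly. Their poses are not given: they have to be found in the camera images.
- knob_grip (a point): Centre of the round black fluted knob (49 mm across, 34 mm tall, upright axis) at the right-hand end of the grey height stage (base 120 x 235 mm); the point is 95 mm above the worktop, the knob's top at 112 mm. Below the knob: steel stem, then a notched index ring (62 mm across, top at 72 mm) with a spring plunger behind it up to 76 mm. z up; x from the stage's front to its rear when the joint reads 0.
- knob (a joint): Angle of the knob in rad, 0 at the bottom stop, growing clockwise seen from above. Click stops every 30 degrees (0.524 rad), one of them at 0, each lifting the platform 1 mm; it starts one to four clicks up, the top stop is nine clicks up. Turned by hand it resists with up to 0.2 N m out of each click, then pulls on as hard into the next; let go, it falls into the nearest. The stops are hard.
- sample_dish: Small covered clear dish, 54 mm across and 17 mm tall, fixed between three low pegs on the round platform (98 mm across) of the height stage, its centre 120 mm to the left of the knob's axis; the origin is the centre of its underside, 62 to 71 mm above the worktop. It rises with the platform; it must not be touched.
- amber_bottle_mid (a point): Centre, half-way up, of the amber glass bottle with white cap (48 mm across, 92 mm tall) standing loose behind the stage.
- spare_dish_mid (a point): Centre, half-way up, of the spare covered dish (69 mm across, 17 mm tall) lying loose in front of the stage's platform.
- tweezers_mid (a point): Centre of the steel tweezers (16 x 122 x 9 mm, long along their y) lying loose on the worktop in front of the stage's knob.

How it is judged:
By the outcome, as a careful person would: the job done as asked, in the order asked, and still so for the second after the job is handed in, with the robot touching nothing.
It also fails if it takes over 72 s, if anything falls off the work surface, if the arm or the gripper's body presses on something with over 40 N, if the wrist force passes 120 N, or if a joint passes its speed limit or range.

### The arm

A 6-joint arm with a two-finger parallel gripper is mounted at the origin on a cart in front of the work surface, level with it; the furniture and walls round the work are solid. World frame = base frame: x ahead of the robot, y to its left, z up, the work surface at z = 0. Lengths are in m, angles in degrees, forces in N, time in s.
With the tool pointing down it reaches from about 0.4 to 0.825 m from the base axis. Payload 7 kg.
Tool frame: the origin (TCP) lies at the very end of the fingers, on their centre line; the grasp point (between the pads) lies 19 mm behind it (ctrl.tcp_to_grasp is the distance from the TCP to the grasp point, in m); z points along the fingers, x is the direction in which the jaws open and shut, and the axes are right-handed (so a half turn about z gives the same grasp; the last joint's range is limited). The gripper opens to 88 mm and grips with 3 to 60 N. Pads are 19 mm wide; open, the fingers measure 130 mm over their backs; the gripper's body (78 mm by 193 mm) begins 47 mm behind the grasp point.
Start: joints at [-53.91, 20.546, 0.682, 0, -70.136, -16.507], TCP at [0.226, -0.636, 0.227] pointing down, gripper open.
Joint ranges: [-176.03, 176.03], [-82.01, 121.73], [-58.28, 71.71], [-173.87, 95.51], [-174.79, -0.11], [-173.66, 173.66]. Speed limits (degrees/s): [136.94, 136.94, 172.46, 180, 180, 180].

### API

Orientations are given as [roll, pitch, yaw] about the fixed x, y, z axes, in that order (R = Rz(yaw) Ry(pitch) Rx(roll)).
In Python, from plant import sensors, vision, ticket, ctrl gives the robot as it stands. The module is installed in compiled form; this text tells all that it offers.
- The arm moves only by the tool drive_tool, never from a script. Its argument "moves" is a list of rows, each a list of 6 numbers: the shift along the tool's x, y, z in units of 0.15 m (1.0 is 0.15 m), then the turn, a rotation vector about the tool's x, y, z in units of 60 degrees (1.0 is 60 degrees). In form: [[dx, dy, dz, rx, ry, rz], ...]. A call has 1 to 8 rows; each row is the pose to reach, as a shift and turn from the pose measured when the call began, along the tool's axes at that moment; what a row does not reach only later rows make up. A row lasts 1/10 s, in which the tool goes at most 50 mm and 8.59 degrees, less where a joint would pass 70% of its speed; a pose out of reach is approached as far as the arm can. A call with a number of a shift or a turn outside -1 to 1 is refused whole. A call with a gripper value outside its range is refused whole. "fingers" is the opening, from -1 (shut) to 1 (fully open), set as the call begins (left out, the last holds). The fingers move at their own pace and stop on an object; the grip force is fixed at half the most. Time passes only in rows, so rows that repeat a pose let the fingers close. It gives the time, the measured TCP pose, the force and the opening at its end, in the units of the state.
- sensors.get_obs(): the state, without advancing time (a new reading comes with each control period).
- vision.snapshot(name): name is "scene" or "top" or "wrist"; returns a dict with "pixels" (384x512x3 uint8, red, green, blue), "fx", "fy", "cx", "cy" (pixels), "R" (3x3) and "t" (3): a world point X has camera coordinates R X + t. Camera axes: x right, y down, z forward; pixel columns grow to the right and rows downward; lengths in m; the calibration is good to about 2 mm. A picture is of the moment at which its call begins. There is no depth.
- ticket.close_job(): hands the job in, once; it reports no verdict.
The state is a dict: "clock": time; "joint_pos": joint angles; "qvel": joint speeds; "tau": joint torques, N m; "tool_pos": TCP position; "orientation": TCP orientation; "force": force on the tool from outside, world axes, zero at the start; "moment": the same for the moment, N m; "opening": finger opening in m.
Only numpy, scipy, OpenCV 4.12 (cv2) and the standard library are available. Lean on these libraries where they do the work, as an engineer would, in place of code of your own. Each camera call takes 0.05 s, during which the arm holds its last target.

## Working session

There is one attempt and no reset: what is moved stays moved. The work goes in short steps, Python scripts to look and compute and a tool call to move; the robot and the scene stay as the last step left them, time stands still between calls to the robot, and variables do not carry over. Pictures are saved under pics/ and viewed, and the job is handed in when it is done.

Besides the shell and the picture viewer there is one more tool, called after "Call:" as name(argument=value, ...) on one line, values as JSON. drive_tool: Moves the arm, as the interface text tells. Shifts and turns lie within -1 to 1; 1 stands for 0.15 m of shift or 60 degrees of turn. Its arguments: {"type":"object","properties":{"moves":{"type":"array"},"fingers":{"type":"number"}},"required":["moves"]}

```bash
mkdir -p pics; python3 - <<'E'
from plant import sensors, vision, ctrl
import cv2
print(sensors.get_obs())
for n in ["scene","top","wrist"]:
    s=vision.snapshot(n); cv2.imwrite(f"pics/{n}0.png",s["pixels"][:,:,::-1]); print(n,s["fx"],s["cx"],s["cy"],s["R"],s["t"])
E
```

```text
{'clock': 0.0, 'joint_pos': array([-5.39089179e+01,  2.05915846e+01,  6.32356359e-01, -1.92022598e-02,
       -7.01364560e+01, -1.65058870e+01]), 'qvel': array([ 0.03048662, -0.04198679,  0.06023138,  0.06869004,  0.02721501,
       -0.06029735]), 'tau': array([-1.64651410e-03, -5.82718956e+01,  2.93042958e+01,  6.99677020e+00,
        6.79421137e-03, -1.34868901e-04]), 'tool_pos': array([ 0.22605006, -0.63548873,  0.22561313]), 'orientation': array([-1.79990120e+02, -9.68700500e-02,  1.09578647e+02]), 'force': array([0.93975604, 0.21376666, 0.3913695 ]), 'moment': array([ 0.00055997, -0.04015114,  0.01263088]), 'opening': 0.08775977271621399}
scene 404.16651190218664 262.2779435401698 188.9328166284192 [[ 0.74216852 -0.67020877  0.00246945]
 [-0.34619555 -0.38651602 -0.85484151]
 [ 0.57387676  0.63358154 -0.51888332]] [-0.49510444  0.23861807  0.63685634]
top 464.5699127063642 250.36501513678164 188.1664653295969 [[ 0.02668225 -0.99961986 -0.00694154]
 [-0.99410947 -0.02580419 -0.10526394]
 [ 0.1050448   0.00970933 -0.99442009]] [-0.11843123  0.56033697  0.87269996]
wrist 326.5239084068298 249.1573199047916 189.9709113990985 [[-0.33534433  0.94209427  0.00160311]
 [ 0.91295082  0.32454962  0.24736277]
 [ 0.23251876  0.08441526 -0.96892161]] [ 0.67516044 -0.0311396   0.38879684]
```

View pics/scene0.png

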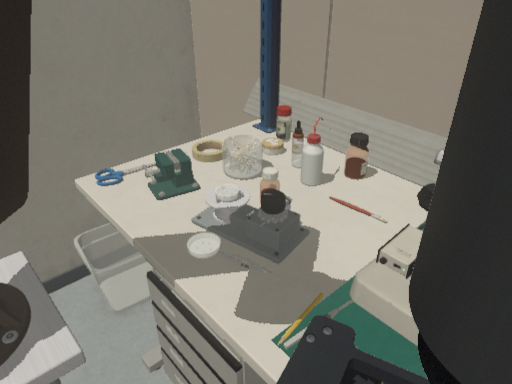

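View pics/top0.png

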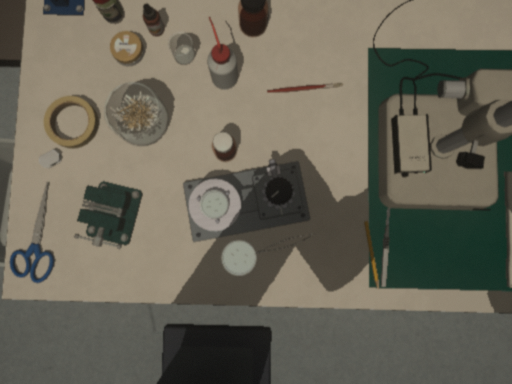

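View pics/wrist0.png

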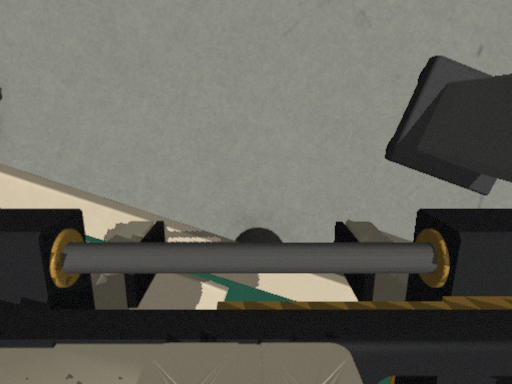

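The top view shows the stage around (245,200), with the knob near (276,190), the sample dish at (214,204), the bottle at (224,145), the spare dish at (239,258) and the tweezers around (283,244). Next I'll measure these.

```bash
cat > h.py <<'E'
import numpy as np, cv2
from plant import sensors, vision, ctrl
def ray(s,u,v,z):
    K=np.array([[s["fx"],0,s["cx"]],[0,s["fy"],s["cy"]],[0,0,1]]); R=np.array(s["R"]); t=np.array(s["t"])
    C=-R.T@t; d=R.T@np.linalg.solve(K,[u,v,1.]); return C+d*(z-C[2])/d[2]
def proj(s,X):
    p=np.array(s["R"])@np.array(X)+np.array(s["t"]); return s["fx"]*p[0]/p[2]+s["cx"], s["fy"]*p[1]/p[2]+s["cy"]
def crop(im,x0,x1,y0,y1,k,fn):
    c=cv2.resize(im[y0:y1,x0:x1],None,fx=k,fy=k,interpolation=cv2.INTER_CUBIC); cv2.imwrite(fn,c[:,:,::-1])
E
python3 - <<'E'
from h import *
s=vision.snapshot("top"); im=s["pixels"]
crop(im,170,330,120,280,3.7,"pics/topc.png")
m=(im.max(2)<32).astype(np.uint8)
n,l,st,c=cv2.connectedComponentsWithStats(m)
for i in range(1,n):
    if st[i,4]>100: print(st[i],c[i],ray(s,*c[i],.112))
for nm,(u,v),z in [("dish",(214,204),.083),("bottle",(223,143),.092),("spare",(239,258),.017),("tw",(283,244),.009)]: print(nm,ray(s,u,v,z))
s=vision.snapshot("scene"); im=s["pixels"]
crop(im,170,330,150,290,4,"pics/scenec.png")
E
```

```text
[392 117   7  55 196] [395.27040816 144.48469388] [ 0.63916108 -0.35961121  0.112     ]
[457 153  26  15 304] [469.88815789 160.17434211] [ 0.61430937 -0.49099261  0.112     ]
[266 178  27  27 513] [278.85185185 190.64327485] [ 0.5514277 -0.1546974  0.112    ]
[ 158  325  113   59 5361] [218.96269353 355.4737922 ] [ 0.26754528 -0.0587699   0.112     ]
dish [ 0.52690123 -0.03880886  0.083     ]
bottle [ 0.63817644 -0.05212618  0.092     ]
spare [ 0.42798998 -0.08514651  0.017     ]
tw [ 0.45709618 -0.17029542  0.009     ]
```

View pics/topc.png

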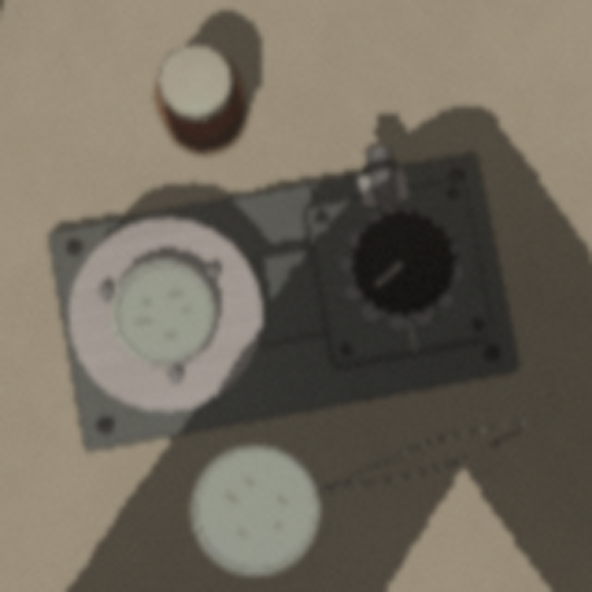

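View pics/scenec.png

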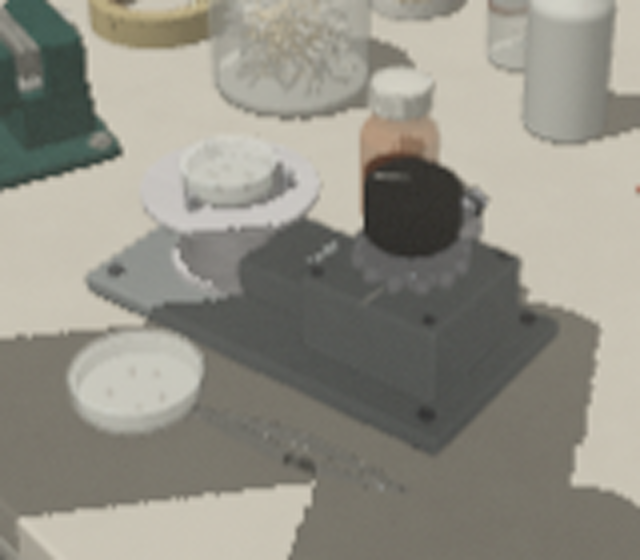

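The pointer line on the knob is about 60° clockwise of the front mark, so the knob starts about two clicks up. The knob and dish centres come out 118.5 mm apart against 120 mm given. I'll approach past the front of the instrument on the right.

```bash
cat >> h.py <<'E'
from scipy.spatial.transform import Rotation as Ro
def to(p,rpy,show=True):
    o=sensors.get_obs(); R=Ro.from_euler('xyz',o["orientation"],degrees=True)
    d=R.inv().apply(np.array(p)-o["tool_pos"])/.15
    r=(R.inv()*Ro.from_euler('xyz',rpy,degrees=True)).as_rotvec(degrees=True)/60
    print(np.round(d,3),np.round(r,3)); return d,r
E
python3 - <<'E'
from h import *
to([.30,-.50,.25],[180,0,125]); to([.36,-.38,.25],[180,0,140])
s=vision.snapshot("top"); R=np.array(s["R"]); print(-R.T@s["t"])
E
```

```text
[ 0.688  0.767 -0.159] [-0.    -0.001 -0.257]
[ 1.308  1.412 -0.158] [ 0.    -0.001 -0.507]
[ 0.4685237  -0.1124005   0.92599155]
```

Call:
drive_tool(moves=[[0.2,0.2,-0.16,0,0,-0.06],[0.4,0.45,-0.16,0,0,-0.13],[0.6,0.65,-0.16,0,0,-0.2],[0.8,0.85,-0.16,0,0,-0.26],[1.0,1.0,-0.16,0,0,-0.35],[1.0,1.0,-0.16,0,0,-0.35]])

```text
clock: 0.9
tool_pos: [0.3183, -0.4411, 0.2511]
orientation: [179.9, 0.0, 130.9]
force: [-0.0, -0.2, -0.6]
opening: 0.0878
```

```bash
python3 - <<'E'
from h import *
to([.43,-.29,.25],[180,0,150]); to([.5,-.155,.25],[180,0,164])
E
```

```text
[0.273 1.223 0.009] [ 0.001  0.001 -0.318]
[0.647 2.165 0.01 ] [ 0.001  0.001 -0.551]
```

Call:
drive_tool(moves=[[0.1,0.25,0,0,0,-0.08],[0.15,0.55,0,0,0,-0.15],[0.2,0.8,0,0,0,-0.25],[0.25,1.0,0,0,0,-0.3],[0.25,1.0,0,0,0,-0.32]])

```text
clock: 1.4
tool_pos: [0.4088, -0.3125, 0.2515]
orientation: [179.9, 0.1, 150.4]
force: [1.1, -0.7, -0.1]
opening: 0.0877
```

```bash
python3 - <<'E'
from h import *
to([.5,-.155,.22],[180,0,164])
E
```

```text
[-0.009  1.213  0.212] [ 0.001  0.002 -0.227]
```

Call:
drive_tool(moves=[[0,0.3,0.1,0,0,-0.1],[0,0.6,0.2,0,0,-0.2],[0,0.85,0.2,0,0,-0.23],[0,0.95,0.2,0,0,-0.23],[0,0.95,0.2,0,0,-0.23]])

```text
clock: 1.9
tool_pos: [0.48, -0.1879, 0.2216]
orientation: [180.0, 0.1, 164.3]
force: [-0.2, 0.4, 0.4]
opening: 0.0876
```

```bash
python3 - <<'E'
from h import *
for n in ["wrist","top"]:
    s=vision.snapshot(n); cv2.imwrite(f"pics/{n}1.png",s["pixels"][:,:,::-1])
    print(n,-np.array(s["R"]).T@s["t"],proj(s,[.552,-.155,.112]))
to([.552,-.155,.2],[180,0,164])
E
```

```text
wrist [ 0.46242585 -0.25243075  0.37914394] (np.float64(181.9707167779592), np.float64(244.33733462910135))
top [ 0.4685237  -0.1124005   0.92599155] (np.float64(279.03036694136597), np.float64(190.3243475674668))
[-0.405  0.352  0.146] [0.001 0.002 0.003]
```

View pics/wrist1.png

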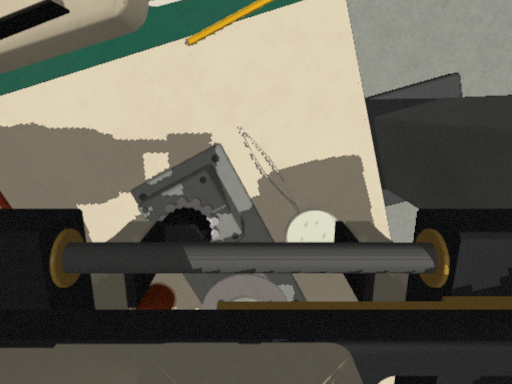

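View pics/top1.png

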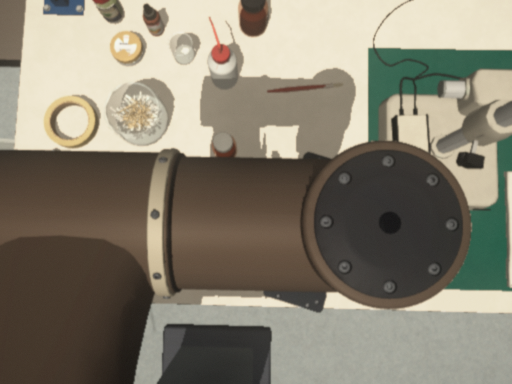

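The wrist view shows the knob at about (185,225), partly hidden by the gripper bar. I'll shift so it is in full view.

Call:
drive_tool(moves=[[-0.2,0.2,0,0,0,0],[-0.4,0.4,0,0,0,0],[-0.4,0.6,0,0,0,0],[-0.4,0.7,0,0,0,0],[-0.4,0.7,0,0,0,0]])

```text
clock: 2.5
tool_pos: [0.5654, -0.1043, 0.2217]
orientation: [180.0, 0.1, 164.2]
force: [0.6, -0.9, 0.1]
opening: 0.0876
```

```bash
python3 - <<'E'
from h import *
n="wrist"
s=vision.snapshot(n); cv2.imwrite(f"pics/{n}2.png",s["pixels"][:,:,::-1])
np.save("w2.npy",s,allow_pickle=True)
print(n,-np.array(s["R"]).T@s["t"],proj(s,[.552,-.155,.112]))
E
```

```text
wrist [ 0.54774859 -0.16891075  0.37926296] (np.float64(249.25402040079481), np.float64(124.98377667919756))
```

View pics/wrist2.png

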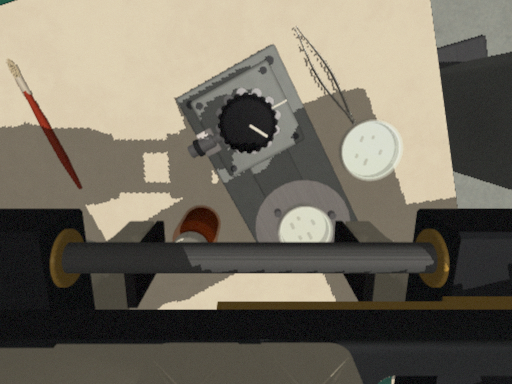

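Now the knob is in full view at about (249,122). Its pointer runs to (266,136) and the front mark is at (280,105).

```bash
python3 - <<'E'
from h import *
s=np.load("w2.npy",allow_pickle=True).item(); im=s["pixels"]
crop(im,170,350,30,180,4,"pics/w2c.png")
m=(im.max(2)<45).astype(np.uint8); m[200:]=0
m=cv2.morphologyEx(m,cv2.MORPH_OPEN,np.ones((5,5)))
n,l,st,c=cv2.connectedComponentsWithStats(m)
for i in range(1,n):
    if st[i,4]>300 and 200<c[i][0]<300:
        cnt=cv2.findContours((l==i).astype(np.uint8),0,1)[0][0]; h=cv2.convexHull(cnt)
        (u,v),r=cv2.minEnclosingCircle(h); print(st[i],c[i],(u,v),r, ray(s,u,v,.112),ray(s,*c[i],.112), np.linalg.norm(ray(s,u+2*r,v,.112)-ray(s,u,v,.112)))
k=ray(s,249,122.5,.112)
f=ray(s,280,104.5,.07)-ray(s,249,122,.07)
p=ray(s,266,136,.112)-k
a=lambda w:np.degrees(np.arctan2(w[1],w[0]))
print(k,a(f),a(p),(a(f)-a(p))%360)
print(ray(s,304,229,.083))
E
```

```text
[ 219   94   57   58 2418] [246.0872622  122.10173697] (246.7192840576172, 122.82034301757812) 29.683612823486328 [ 0.55349337 -0.15719508  0.112     ] [ 0.5538263  -0.15787679  0.112     ] 0.047640434980989514
[ 0.55166318 -0.15693925  0.112     ] -166.84722847653117 126.29559478346556 66.8571767400033
[ 0.52844252 -0.04413112  0.083     ]
```

View pics/w2c.png

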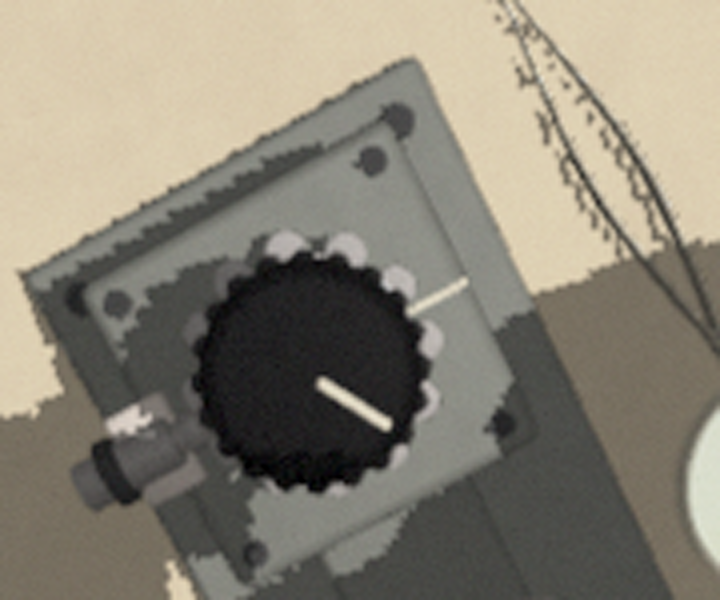

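The pointer is about 61° from the mark, so the knob is two clicks up. The knob centre is about (0.5528, -0.1565), and the measured width of 48–49 mm matches the knob.

```bash
python3 - <<'E'
from h import *
to([.5528,-.1565,.16],[180,0,164])
E
```

```text
[-0.015 -0.353  0.412] [0.001 0.001 0.003]
```

Call:
drive_tool(moves=[[-0.015,-0.2,0,0,0,0],[-0.015,-0.353,0.1,0,0,0],[-0.015,-0.353,0.3,0,0,0],[-0.015,-0.353,0.412,0,0,0],[-0.015,-0.353,0.412,0,0,0]])

```text
clock: 3.05
tool_pos: [0.5503, -0.1581, 0.158]
orientation: [-180.0, -0.2, 164.0]
force: [-0.4, -0.4, 0.3]
opening: 0.0873
```

```bash
python3 - <<'E'
from h import *
to([.5528,-.1565,.081],[180,0,164]); print(sensors.get_obs()["joint_pos"])
E
```

```text
[-0.015  0.015  0.513] [-0.    -0.003  0.001]
[ 3.52215116e+00  1.41970330e+01 -1.78320730e+01 -4.21389472e-02
 -5.81212546e+01 -1.94637671e+01]
```

Call:
drive_tool(moves=[[-0.015,0.015,0.1,0,0,0],[-0.015,0.015,0.25,0,0,0],[-0.015,0.015,0.4,0,0,0],[-0.015,0.015,0.513,0,0,0],[-0.015,0.015,0.513,0,0,0],[-0.015,0.015,0.513,0,0,0]])

```text
clock: 3.65
tool_pos: [0.5533, -0.1571, 0.0823]
orientation: [-180.0, -0.1, 164.0]
force: [0.6, 0.4, 0.7]
opening: 0.0877
```

```bash
python3 - <<'E'
from h import *
to([.5528,-.1565,.081],[180,0,164]); print(sensors.get_obs()["moment"])
E
```

```text
[0.004 0.003 0.009] [-0.    -0.002  0.001]
[0.03905645 0.01756928 0.02059757]
```

Call:
drive_tool(moves=[[0,0,0,0,0,0],[0,0,0,0,0,0],[0,0,0,0,0,0],[0,0,0,0,0,0],[0,0,0,0,0,0],[0,0,0,0,0,0],[0,0,0,0,0,0],[0,0,0,0,0,0]], fingers=-1)

```text
clock: 4.45
tool_pos: [0.5524, -0.1569, 0.0823]
orientation: [-180.0, -0.2, 164.0]
force: [-4.3, 3.4, 5.6]
opening: 0.0485
```

```bash
python3 - <<'E'
from h import *
o=sensors.get_obs();print(o["moment"],o["force"],o["opening"])
E
```

```text
[ 0.98017138  1.70587219 -0.07079232] [-4.2503738   3.36913153  5.56298678] 0.04849168112639914
```

Gripped at a 48.5 mm opening with low force. Turning anticlockwise.

Call:
drive_tool(moves=[[0,0,0,0,0,-0.08],[0,0,0,0,0,-0.16],[0,0,0,0,0,-0.25],[0,0,0,0,0,-0.33],[0,0,0,0,0,-0.42],[0,0,0,0,0,-0.5],[0,0,0,0,0,-0.5]])

```text
clock: 5.15
tool_pos: [0.5529, -0.1569, 0.0824]
orientation: [180.0, -0.1, -165.9]
force: [1.0, -0.2, -0.3]
opening: 0.0488
```

```bash
python3 - <<'E'
from h import *
o=sensors.get_obs();print(o["moment"],o["force"],o["opening"])
s=vision.snapshot("wrist"); cv2.imwrite("pics/w3.png",s["pixels"][:,:,::-1])
E
```

```text
[ 0.00676508 -0.01492382  0.00567096] [ 1.02921163 -0.19993501 -0.34623507] 0.048835532067558286
```

View pics/w3.png

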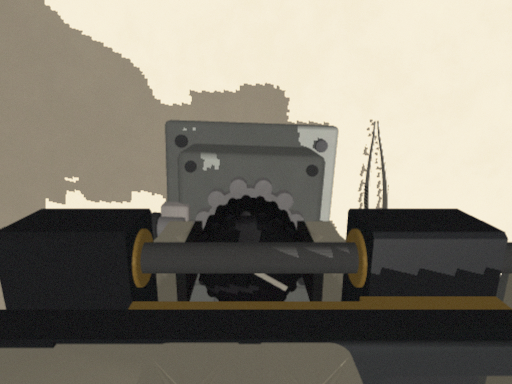

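The pointer is now about 28° from front, so one click up with no slip. Continuing to the stop.

Call:
drive_tool(moves=[[0,0,0,0,0,-0.08],[0,0,0,0,0,-0.16],[0,0,0,0,0,-0.25],[0,0,0,0,0,-0.33],[0,0,0,0,0,-0.42],[0,0,0,0,0,-0.48],[0,0,0,0,0,-0.5],[0,0,0,0,0,-0.5]])

```text
clock: 6.0
tool_pos: [0.5533, -0.1567, 0.0824]
orientation: [179.9, -0.1, -136.2]
force: [3.1, 2.2, 0.2]
opening: 0.0486
```

```bash
python3 - <<'E'
from h import *
o=sensors.get_obs();print(o["moment"],o["force"],o["opening"])
E
```

```text
[ 0.62582822 -0.38875949  0.03063287] [3.10634441 2.17569067 0.19636126] 0.04864337420847882
```

Small further turns now, to feel the stop.

Call:
drive_tool(moves=[[0,0,0,0,0,-0.02],[0,0,0,0,0,-0.04],[0,0,0,0,0,-0.05],[0,0,0,0,0,-0.05]])

```text
clock: 6.4
tool_pos: [0.5536, -0.1568, 0.0823]
orientation: [179.9, -0.0, -133.2]
force: [2.5, -0.4, -1.7]
opening: 0.0481
```

```bash
python3 - <<'E'
from h import *
o=sensors.get_obs();print(o["moment"],o["force"],o["opening"],o["orientation"])
s=vision.snapshot("wrist"); cv2.imwrite("pics/w4.png",s["pixels"][:,:,::-1])
E
```

```text
[-0.31853805 -1.01014497 -1.06946406] [ 2.50410969 -0.39018239 -1.71395494] 0.04808636235700208 [ 1.79929412e+02 -2.72362360e-02 -1.33243343e+02]
```

View pics/w4.png

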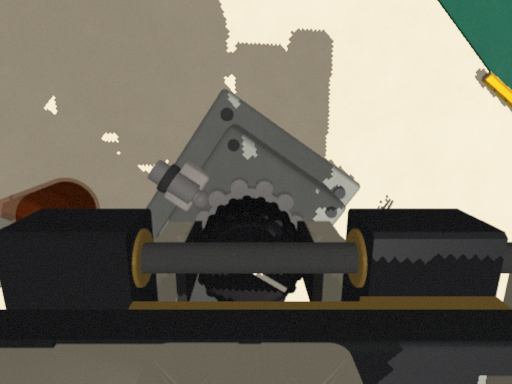

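The moment rose to −1.07 N m against 0.2 N m for a click, and the pointer hasn't moved relative to the jaws, so this is the bottom stop. It sits at yaw ≈ −136. Now turning clockwise 150°, to yaw ≈ 74.

Call:
drive_tool(moves=[[0,0,0,0,0,0.1],[0,0,0,0,0,0.22],[0,0,0,0,0,0.34],[0,0,0,0,0,0.46],[0,0,0,0,0,0.58],[0,0,0,0,0,0.7],[0,0,0,0,0,0.83],[0,0,0,0,0,0.83]])

```text
clock: 7.25
tool_pos: [0.5526, -0.1571, 0.0823]
orientation: [-180.0, -0.2, 176.9]
force: [-1.5, -1.3, 1.0]
opening: 0.0486
```

Call:
drive_tool(moves=[[0,0,0,0,0,0.1],[0,0,0,0,0,0.22],[0,0,0,0,0,0.34],[0,0,0,0,0,0.46],[0,0,0,0,0,0.58],[0,0,0,0,0,0.7],[0,0,0,0,0,0.83],[0,0,0,0,0,0.83]])

```text
clock: 8.05
tool_pos: [0.5516, -0.1567, 0.0823]
orientation: [-179.8, -0.2, 127.2]
force: [-4.3, 4.1, 3.7]
opening: 0.0485
```

```bash
python3 - <<'E'
from h import *
o=sensors.get_obs();print(o["moment"],o["force"],o["opening"],o["orientation"])
s=vision.snapshot("wrist"); cv2.imwrite("pics/w5.png",s["pixels"][:,:,::-1])
to([.553,-.1568,.082],[180,0,74])
E
```

```text
[1.47445664 1.23851246 0.02443798] [-4.34334333  4.12433435  3.72123187] 0.048540654302047 [-1.79798117e+02 -1.79422252e-01  1.27155211e+02]
[-0.006  0.007  0.002] [-0.004 -0.001  0.89 ]
```

View pics/w5.png

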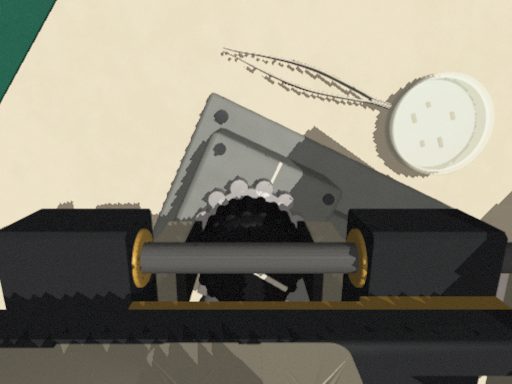

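The pointer is still fixed in the grip. Another 53° to go.

Call:
drive_tool(moves=[[0,0,0,0,0,0.1],[0,0,0,0,0,0.22],[0,0,0,0,0,0.34],[0,0,0,0,0,0.46],[0,0,0,0,0,0.58],[-0.006,0.007,0,0,0,0.7],[-0.006,0.007,0,0,0,0.8],[-0.006,0.007,0,0,0,0.89]])

```text
clock: 8.9
tool_pos: [0.5514, -0.1555, 0.0823]
orientation: [-179.6, -0.0, 74.1]
force: [-5.7, 11.8, 8.5]
opening: 0.0485
```

Call:
drive_tool(moves=[[0,0,0,0,0,0],[0,0,0,0,0,0]])

```text
clock: 9.1
tool_pos: [0.5513, -0.1555, 0.0823]
orientation: [-179.6, -0.0, 74.5]
force: [-2.0, 1.5, 2.1]
opening: 0.0489
```

```bash
python3 - <<'E'
from h import *
o=sensors.get_obs();print(o["moment"],o["force"],o["opening"],o["orientation"],o["joint_pos"])
s=vision.snapshot("wrist"); cv2.imwrite("pics/w6.png",s["pixels"][:,:,::-1])
E
```

```text
[ 0.81114776  0.19355578 -0.00722244] [-2.02476792  1.5481515   2.12315792] 0.048949472006552565 [-1.79576969e+02 -6.22070875e-03  7.44504527e+01] [   3.71346624   18.97876319  -22.46475414   -0.19283311  -48.95393894
 -109.13585924]
```

View pics/w6.png

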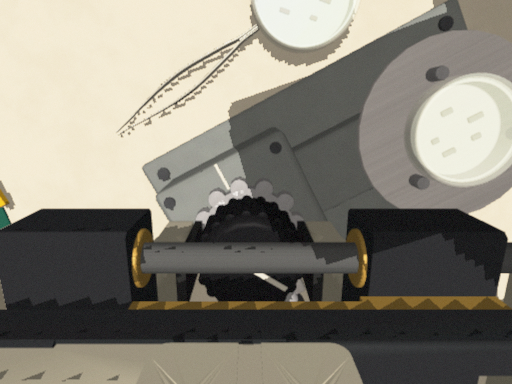

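Moment is about zero and the pointer is about 148° from the mark, so it is five clicks up. Opening partly to stay clear of the platform, then lifting.

Call:
drive_tool(moves=[[0,0,0,0,0,0],[0,0,0,0,0,0],[0,0,0,0,0,0],[0,0,0,0,0,0],[0,0,0,0,0,0]], fingers=0.6)

```text
clock: 9.65
tool_pos: [0.5514, -0.1555, 0.0823]
orientation: [-179.6, -0.0, 74.4]
force: [-0.8, 0.0, -0.0]
opening: 0.07
```

Call:
drive_tool(moves=[[0,0,-0.1,0,0,0],[0,0,-0.25,0,0,0],[0,0,-0.45,0,0,0],[0,0,-0.7,0,0,0],[0,0,-0.95,0,0,0],[0,0,-0.95,0,0,0]])

```text
clock: 10.25
tool_pos: [0.5553, -0.1564, 0.2307]
orientation: [179.9, -0.1, 74.5]
force: [0.0, 0.8, -0.5]
opening: 0.07
```

```bash
python3 - <<'E'
from h import *
s=vision.snapshot("wrist"); cv2.imwrite("pics/w7.png",s["pixels"][:,:,::-1])
s=vision.snapshot("scene"); cv2.imwrite("pics/s7.png",s["pixels"][:,:,::-1])
E
```

```text
(no output)
```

View pics/w7.png

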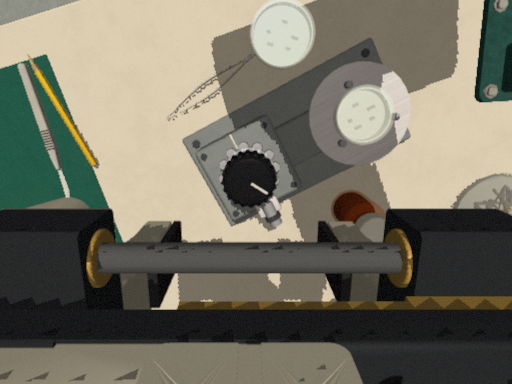

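View pics/s7.png

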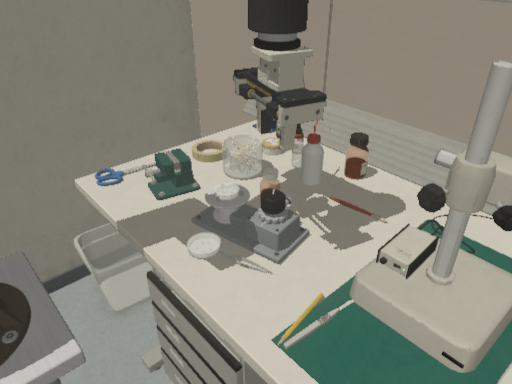

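```bash
python3 - <<'E'
from h import *
im=cv2.imread("pics/w7.png")[:,:,::-1]
crop(im,180,320,110,240,5,"pics/w7c.png")
E
```

```text
(no output)
```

View pics/w7c.png

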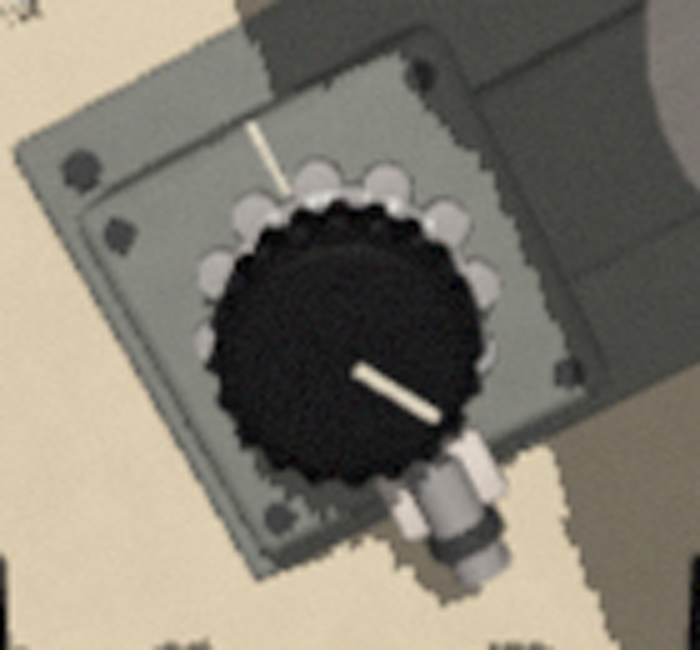

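The pointer is at 29.5° and the mark at −119°, a difference of 148.5°. That is five clicks, resting in its notch. The bottle, spare dish and tweezers look unmoved, and the arm is clear.

```bash
python3 -c "
from plant import ticket; print(ticket.close_job())"
```

```text
the job is handed in; nothing more can be done
None
```

The knob now rests five clicks up from its bottom stop, and I've handed the job in. It took about 10 s of the 72 s allowed.

- **Down to the stop:** The knob started about two clicks up. I gripped it once and turned it anticlockwise until it hit the stop. The moment there reached about 1.07 N m, against 0.2 N m for a click.
- **Up five clicks:** In the same grip I turned it 150° clockwise. The moment fell to about zero, so it was sitting in a click. Then I opened the fingers partway and lifted straight up.
- **Last checks:** After release, the pointer read about 148.5° from the front mark, where five clicks is 150°. The difference is within how well I can read the picture.
- **Forces and surroundings:** Force readings stayed below about 15 N. The bottle, spare dish and tweezers looked unmoved in the pictures. The fingers stayed clear of the sample dish.
- **Small disagreements:** The knob-to-dish distance measured about 118 mm against the 120 mm given. My top and wrist views of the knob centre differed by 2–3 mm. I did not measure the platform height itself.

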